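# Face the glue jar's bar code to the reader and hold the spring dial at scan

### The job

At the stock-check corner of the stationery counter, turn the glue jar on its round rest until its bar code faces the reader's window, leave it standing there upright, and let go of it. Then turn the spring-return dial on the control box clockwise, past its first and second clicks to the third (the three-stud mark), and finish while still holding it there against its spring, since it only scans while held. Leave the other goods where they are.

Things in the scene. Friction and masses are not known exactly. Their poses are not given: they have to be found in the camera images.
- reader: Fixed reader unit: grey base plate 240 x 120 x 8 mm, a black round rest (72 mm across, flush with the plate top) at one end, a black block (70 x 100 mm, top 98 mm above the table) at the other. Origin: on the table under the rest's centre; z up, x from the rest to the block, whose window face is 105 mm away. The jar stands 8 mm above the table; keep it within 20 mm of the rest's centre.
- reader_window (a point): Centre of the reader's window: an upright glass panel 72 mm wide on the block's face that looks at the rest, 52 mm above the table.
- jar: Loose glue jar, about 160 g: white body 52 mm across, 70 mm high, then a grey lid 48 mm across, 20 mm high (top at 90 mm). Origin: centre of its underside; z up. Its x axis points out through the middle of the bar-code label on its side; a raised rib on the lid, from centre to edge, points the same way. Starts on the rest; can be turned in place by the lid. Within 17 deg counts as facing.
- control_box: Fixed grey control box 130 x 130 x 55 mm with the dial on its top. Origin: on the table under the dial's axis; z up. On its top, round the dial, are steel marks: a bar on its -x side (dial at rest), then clockwise from above, 0.4 rad apart, one stud, two studs in line and three studs in line.
- dial_grip (a point): On the dial's axis at mid grip, 83 mm above the table, 28 mm above the box top; turns with the dial. The dial is a black disc 50 mm across with an upright black bar grip, 44 mm long (its pointer nose adds 6 mm), 13 mm thick, rising from 65 to 97 mm above the table. The bar lies along this point's x axis, its pointer end (nose, white line) at -x.
- dial (a joint): Dial angle in rad, growing clockwise seen from above. 0 at rest; clicks at 0.4, 0.8 and 1.2 (third, three studs); hard stop at 1.5. A spring always turns it back to 0 when let go: 0.06 N m at rest to 0.13 N m at the third click, with a click ripple of about 0.05 N m on top.
- tape: Bystander: loose yellow tape roll lying flat, 72 mm across, 20 mm high; origin under its centre.
- stapler: Bystander: loose stapler about 110 x 34 x 48 mm, along its x axis; origin under its centre.
- glue_bottle: Bystander: loose glue bottle with orange cap, 52 mm across, 125 mm high; origin under its centre.
- pen_cup: Bystander: loose clear pen cup 72 mm across, 85 mm high, with pens up to about 160 mm; origin under its centre.
There are look-alikes about, which are no part of the job. Leave any yellow look-alike of the jar alone. Leave any purple look-alike of the control_box alone.

How it is judged:
On the way, in this order (a step that is already met when the one before it is completed fails the run):
1. the jar's bar code faces the reader's window, the jar standing upright on its rest and let go (x of reader_window in the frame of jar above 0.05 m and y of reader_window in the frame of jar between -0.032 and 0.032 m and horizontal distance between jar and reader below 0.02 m and angle between jar's own z axis and vertical below 0.1 rad and height (world z) of jar below 0.014 m and contact force between the fingers and jar below 0.1 N and linear speed of jar below 0.03 m/s), for 0.3 s.
2. the dial is held by the fingers at its third click (value of joint dial between 1.04 and 1.36 rad and contact force between the fingers and control_box above 0.5 N), for 0.3 s.
At the end, for the whole second after the job is handed in: The window lies ahead of the jar's bar code (within 32 mm to either side of the label's axis at the window, about 17 degrees), the jar stands upright and still within 20 mm of the rest's centre and is not touched; the fingers are in contact with the dial and hold it still at 1.2 rad within 0.16 rad (all of step 1 and all of step 2 and velocity of joint dial between -0.1 and 0.1 rad/s); the arm keeps its last pose, push and grip.
It fails at once if the dial is turned before the bar code faces the reader (value of joint dial above 0.3 rad and not (x of reader_window in the frame of jar above 0.05 m and y of reader_window in the frame of jar between -0.032 and 0.032 m)).
It fails at once if the jar is tipped (angle between jar's own z axis and vertical above 0.4 rad).
It fails at once if another of the goods is moved by more than 30 mm (distance of any of tape, stapler, glue_bottle, pen_cup from where it was at the start of the episode above 0.03 m).
It also fails if it takes over 64 s, if anything falls off the work surface, if the arm or the gripper's body presses on something with over 40 N, if the wrist force passes 120 N, or if a joint passes its speed limit or range.

### The arm

A 6-joint arm with a two-finger parallel gripper is mounted at the origin on the work surface. World frame = base frame: x ahead of the robot, y to its left, z up, the work surface at z = 0. Lengths are in m, angles in rad, forces in N, time in s.
With the tool pointing down it reaches from about 0.35 to 0.85 m from the base axis. Payload 8.1 kg.
Tool frame: the origin (TCP) lies at the centre of the arm's flange, where the gripper is bolted on; the fingertips stand 173 mm ahead of it and the grasp point (between the pads) lies 155 mm ahead of it; z points along the fingers, y is the direction in which the jaws open and shut (so a half turn about z gives the same grasp; the last joint's range is limited). The gripper opens to 85 mm and grips with 20 to 120 N. Pads are 22 mm wide; open, the fingers measure 114 mm over their backs; the gripper's body (76 mm by 85 mm) begins 54 mm behind the grasp point. The pads swing forward as they close: fully open they stand 13 mm farther back than shut.
Start: joints at [1.239, 0.13, 1.488, -0, 1.523, -0.085], TCP at [0.147, 0.582, 0.405] pointing down, gripper open.
Joint ranges: [-2.96, 2.96], [-0.89, 2.26], [0.02, 2.5], [-1.34, 4.48], [0, 2.73], [-2.66, 2.66]. Speed limits (rad/s): [2.39, 2.39, 2.79, 3.14, 3.14, 3.14].

### API

Orientations are given as a unit quaternion [x, y, z, w].
In Python, from station import monitor, vision, robot gives the robot as it stands. The module is installed in compiled form; this text tells all that it offers.
- The arm moves only by the tool arm_command, never from a script. Its argument "increments" is a list of rows, each a list of 5 numbers: the shift along the tool's x, y, z in cm, then the turn about the tool's z in degrees, then the opening, from 0 (shut) to 1 (fully open). In form: [[dx, dy, dz, twist, jaw], ...]. A call has 1 to 10 rows; each row is the pose to reach, as a shift and turn from the pose measured when the call began, along the tool's axes at that moment; what a row does not reach only later rows make up. A row lasts 1/10 s, in which the tool goes at most 50 mm and 8.59 degrees, less where a joint would pass 70% of its speed; a pose out of reach is approached as far as the arm can. A call with a gripper value outside its range is refused whole. The fingers move at their own pace and stop on an object; "newtons" is the grip in N (left out, the last holds). Time passes only in rows, so rows that repeat a pose let the fingers close. It gives the time, the measured TCP pose, the force and the opening at its end, in the units of the state.
- monitor.get_state(): the state, without advancing time (a new reading comes with each control period).
- vision.camera(name): name is "scene" or "side" or "wrist"; returns a dict with "image" (420x560x3 uint8, red, green, blue), "camera_matrix" (3x3 intrinsics, pixels), "dist_coeffs" ([k1, k2, p1, p2, k3] as OpenCV has them; the pictures are not rectified), "R" (3x3) and "t" (3): a world point X has camera coordinates R X + t. Camera axes: x right, y down, z forward; pixel columns grow to the right and rows downward; lengths in m; the calibration is good to about 2 mm. A picture is of the moment at which its call begins. There is no depth.
- robot.hand_in(): hands the job in, once; it reports no verdict.
The state is a dict: "clock": time; "joints": joint angles; "qvel": joint speeds; "tau": joint torques, N m; "tcp_pos": TCP position; "eef_rot": TCP orientation; "wrist_force": force on the tool from outside, world axes, zero at the start; "torque": the same for the moment, N m; "grip_width": finger opening in m.
Only numpy, scipy, OpenCV 4.12 (cv2) and the standard library are available. Lean on these libraries where they do the work, as an engineer would, in place of code of your own. Each camera call takes 0.05 s, during which the arm holds its last target.

## Working session

There is one attempt and no reset: what is moved stays moved. The work goes in short steps, Python scripts to look and compute and a tool call to move; the robot and the scene stay as the last step left them, time stands still between calls to the robot, and variables do not carry over. Pictures are saved under pics/ and viewed, and the job is handed in when it is done.

Besides the shell and the picture viewer there is one more tool, called after "Emit:" as a command line: name --pt "numbers of a row" for each row, then --argument value for the rest. arm_command: Moves the arm, as the interface text tells. Its arguments: {"type":"object","properties":{"increments":{"type":"array"},"newtons":{"type":"number"}},"required":["increments"]}

```bash
mkdir -p pics; cat > h.py <<'E'
import numpy as np, cv2
from station import monitor, vision, robot
def snap(name,fn):
    c=vision.camera(name); cv2.imwrite('pics/'+fn+'.png',c['image'][:,:,::-1]); np.savez('pics/'+fn+'.npz',**{k:np.array(v) for k,v in c.items()}); return c
def load(fn): return dict(np.load('pics/'+fn+'.npz'))
def ray(c,px):
    p=cv2.undistortPoints(np.array(px,float).reshape(-1,1,2),c['camera_matrix'],c['dist_coeffs']).reshape(-1,2)
    d=np.c_[p,np.ones(len(p))]@c['R']
    o=-c['R'].T@c['t']; return o,d
def onz(c,px,z):
    o,d=ray(c,px); return o+d*((z-o[2])/d[:,2])[:,None]
def proj(c,X):
    return cv2.projectPoints(np.array(X,float).reshape(-1,3),cv2.Rodrigues(c['R'])[0],c['t'],c['camera_matrix'],c['dist_coeffs'])[0].reshape(-1,2)
E
python3 - <<'E'
from h import *
for n in ["scene","side","wrist"]:
    c=snap(n,n+'0'); print(n,-c['R'].T@c['t'])
print(monitor.get_state())
E
```

```text
scene [0.93353909 0.65814274 0.77217197]
side [0.45769037 0.74583102 0.62748055]
wrist [0.08245977 0.59694393 0.37330267]
{'clock': 0.15, 'joints': array([ 1.23863138e+00,  1.31001275e-01,  1.48904455e+00, -2.59316370e-06,
        1.52297747e+00, -8.54186875e-02]), 'qvel': array([-0.00136399, -0.00273034, -0.00329118,  0.00025574, -0.00080094,
        0.00041838]), 'tau': array([ 2.24199293e-04, -5.70059252e+01, -5.01161420e+01, -1.83836651e-04,
        9.37384466e-03, -1.62067693e-05]), 'tcp_pos': array([0.14648283, 0.581665  , 0.40386863]), 'eef_rot': array([ 1.23060298e-01,  9.92398938e-01, -7.00051890e-04, -1.47002978e-04]), 'wrist_force': array([-0.3359753 , -0.31333404,  0.28793241]), 'torque': array([ 0.00638484, -0.02730385,  0.03957127]), 'grip_width': 0.08542094206944169}
```

View pics/scene0.png

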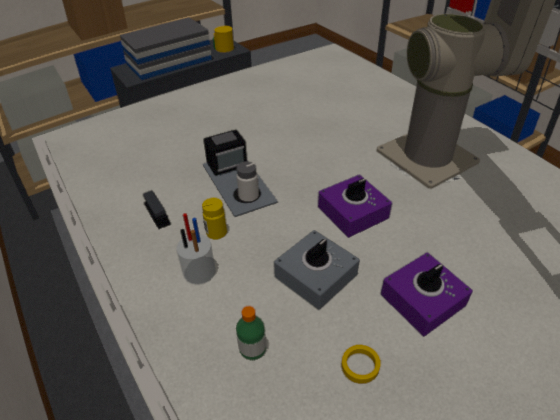

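View pics/side0.png

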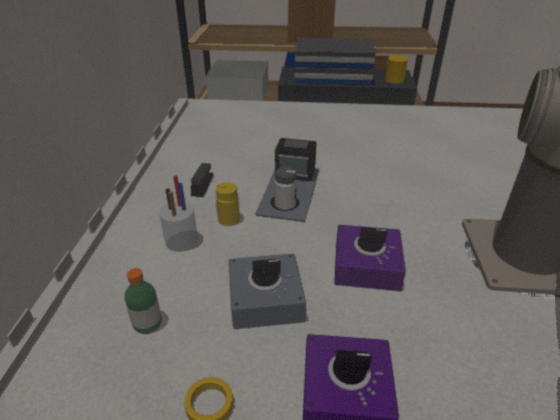

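View pics/wrist0.png

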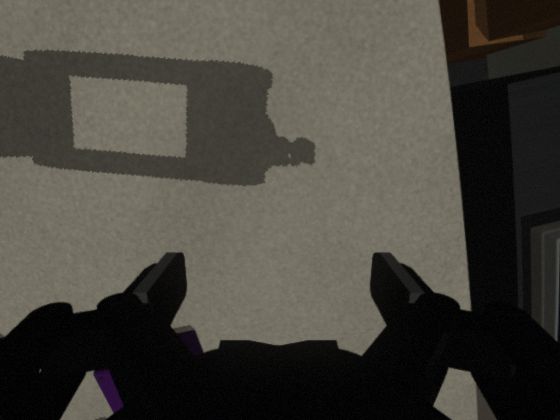

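The scene view shows the jar at about (248,183) in front of the black reader block (225,150). The grey box's dial is at (317,257), with two purple look-alike boxes and a yellow jar at (214,218). I'll zoom in and measure.

```bash
python3 - <<'E'
from h import *
for n,(x,y,w,h) in {'scene0':(190,120,180,190),'side0':(220,130,110,200)}.items():
    im=cv2.imread(f'pics/{n}.png')[y:y+h,x:x+w]; s=min(800//w,600//h)
    cv2.imwrite(f'pics/{n}z.png',cv2.resize(im,None,fx=s,fy=s,interpolation=cv2.INTER_CUBIC)); print(s)
s=load('scene0');d=load('side0')
print('lid top',onz(s,[[246,168]],.09),onz(d,[[287,175]],.09))
print('dial',onz(s,[[318,246]],.09),onz(d,[[266,266]],.09))
print('boxtop',onz(s,[[275,266],[316,233],[358,262],[318,290]],.055))
print('boxtop side',onz(d,[[229,260],[298,256],[303,294],[232,299]],.055))
print('bottle,cup,yellow',onz(s,[[250,350],[198,275],[214,232],[360,363],[156,215]],0))
E
```

```text
3
3
lid top [[ 0.51654339 -0.14273871  0.09      ]] [[ 0.51533493 -0.13142292  0.09      ]]
dial [[0.52828919 0.16650521 0.09      ]] [[0.5301505  0.17732798 0.09      ]]
boxtop [[0.61397514 0.13610527 0.055     ]
 [0.48761762 0.10756732 0.055     ]
 [0.46645264 0.22468038 0.055     ]
 [0.57824534 0.23541198 0.055     ]]
boxtop side [[0.60706997 0.1300351  0.055     ]
 [0.47651931 0.10708246 0.055     ]
 [0.4626961  0.20506261 0.055     ]
 [0.58427198 0.22765308 0.055     ]]
bottle,cup,yellow [[ 7.43275999e-01  2.44830755e-01  0.00000000e+00]
 [ 7.42951509e-01  2.30251034e-02  0.00000000e+00]
 [ 6.52003957e-01 -7.50473437e-02  0.00000000e+00]
 [ 5.89065309e-01  3.84261507e-01  0.00000000e+00]
 [ 7.45665227e-01 -2.11591068e-01  1.11022302e-16]]
```

View pics/scene0z.png

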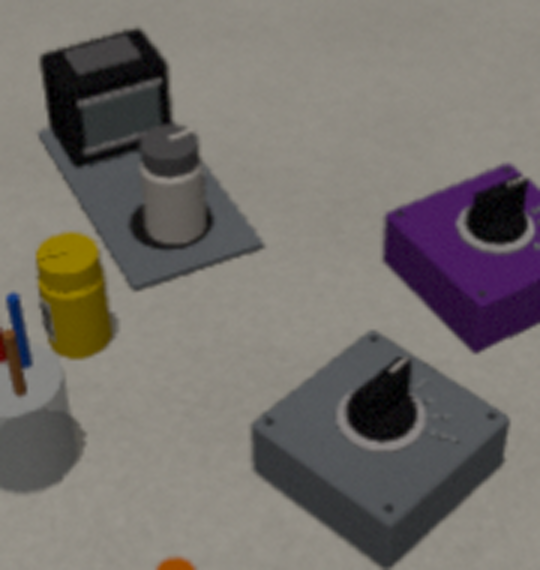

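View pics/side0z.png

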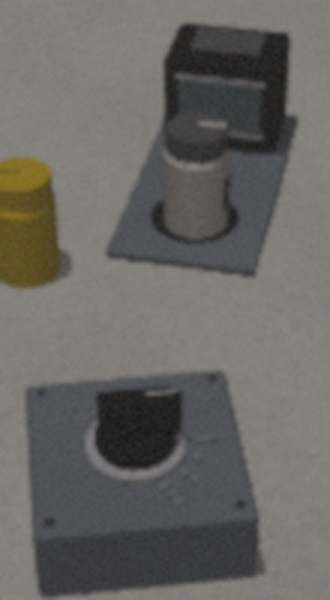

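```bash
cat >> h.py <<'E'
def tri(cs,pxs):
    A=[];b=[]
    for c,p in zip(cs,pxs):
        o,d=ray(c,[p]); d=d[0]/np.linalg.norm(d[0]); P=np.eye(3)-np.outer(d,d); A.append(P); b.append(P@o)
    X=np.linalg.lstsq(np.vstack(A),np.hstack(b),rcond=None)[0]
    return X
def tool():
    from scipy.spatial.transform import Rotation as Ro
    st=monitor.get_state(); return st['tcp_pos'],Ro.from_quat(st['eef_rot']).as_matrix(),st
E
python3 - <<'E'
from h import *
s=load('scene0');d=load('side0')
Z=lambda x,y:[190+x/3,120+y/3]
Y=lambda x,y:[220+x/3,130+y/3]
a=lambda v:np.degrees(np.arctan2(v[1],v[0]))
def two(z,p,q,n):
    for c,(u,v) in ((s,p),(d,q)):
        P=onz(c,[u,v],z); print(n,P[:,:2].round(4).tolist(),a(P[1]-P[0]).round(1))
two(.09,(Z(170,140),Z(187,131)),(Y(200,125),Y(228,124)),'rib')
two(.097,(Z(378,395),Z(403,361)),(Y(98,394),Y(180,391)),'ptr')
# plate edges (long): scene left edge(42,133)-(135,287); right bottom (262,243); side near edge 110,255 -255,272; right 297,118
two(.008,(Z(135,287),Z(42,133)),(Y(255,272),Y(297,118)),'plate')
two(.055,(Z(507,425),Z(388,530)),(Y(225,374),Y(28,388)),'boxx')
print(tri((s,d),(Z(374,333),Y(223,374))),tri((s,d),(Z(388,530),Y(38,530))))
print('win',tri((s,d),(Z(121,118),Y(219,108))))
E
```

```text
rib [[0.5124, -0.1465], [0.4946, -0.1491]] -171.8
rib [[0.5172, -0.1463], [0.4955, -0.1496]] -171.2
ptr [[0.545, 0.1816], [0.5123, 0.1663]] -154.9
ptr [[0.5539, 0.175], [0.5062, 0.1681]] -171.9
plate [[0.586, -0.0884], [0.5547, -0.3216]] -97.6
plate [[0.4683, -0.0681], [0.4394, -0.3021]] -97.0
boxx [[0.4641, 0.2252], [0.5858, 0.2498]] 11.4
boxx [[0.4825, 0.1038], [0.6068, 0.1281]] 11.1
[0.48383559 0.0979391  0.05037091] [0.58176252 0.24401609 0.05018199]
win [ 0.50725519 -0.24706835  0.04841986]
```

Emit:
arm_command --pt "-3.4 -3.5 0.2 0 1" --pt "-6.8 -7 0.4 0 1" --pt "-10.2 -10.5 0.6 0 1" --pt "-13.6 -14 0.8 0 1" --pt "-17 -17.5 1 0 1" --pt "-20.4 -21 1.2 0 1" --pt "-23.8 -24.5 1.4 0 1" --pt "-27.2 -28 1.6 0 1" --pt "-30.6 -31.5 1.8 0 1" --pt "-34 -35 2 0 1"

```text
clock: 1.15
tcp_pos: [0.3911, 0.1573, 0.3843]
eef_rot: [0.123, 0.992, -0.001, 0.0]
wrist_force: [1.1, 0.2, 1.5]
grip_width: 0.0855
```

Emit:
arm_command --pt "-3.4 -3.3 0 0 1" --pt "-6.8 -6.6 0 0 1" --pt "-10.2 -9.9 0 0 1" --pt "-13.6 -13.2 0 0 1" --pt "-17 -16.5 0 0 1" --pt "-20.4 -19.8 0 0 1" --pt "-23.8 -23 0 0 1" --pt "-24.5 -23.7 0 0 1" --pt "-24.5 -23.7 0 0 1"

```text
clock: 2.05
tcp_pos: [0.571, -0.1339, 0.3837]
eef_rot: [0.124, 0.992, -0.0, -0.001]
wrist_force: [-0.9, 0.3, -0.5]
grip_width: 0.0851
```

```bash
python3 - <<'E'
from h import *
c=snap('wrist','wrist1'); print(-c['R'].T@c['t'],c['R'],tool())
E
```

```text
[ 0.50702536 -0.11842467  0.35331118] [[ 2.45832257e-01  9.69312211e-01 -5.83049999e-04]
 [ 9.35700965e-01 -2.37150824e-01  2.61195696e-01]
 [ 2.53041906e-01 -6.47558878e-02 -9.65285693e-01]] (array([ 0.5706372 , -0.13258189,  0.38388911]), array([[-9.69456516e-01,  2.45259014e-01, -1.44177161e-03],
       [ 2.45259671e-01,  9.69457378e-01, -2.95054198e-04],
       [ 1.32537142e-03, -6.39650645e-04, -9.99998917e-01]]), {'clock': 2.1, 'joints': array([-3.15559010e-01,  1.03129619e-01,  1.55557878e+00, -7.30676466e-04,
        1.48416329e+00, -1.63850432e+00]), 'qvel': array([ 0.02977318, -0.03504268,  0.0260639 ,  0.00346478,  0.00362061,
        0.00542305]), 'tau': array([ -1.60835378, -54.14541721, -50.56924582,  -0.22952248,
        -0.18945748,  -0.13766681]), 'tcp_pos': array([ 0.5706372 , -0.13258189,  0.38388911]), 'eef_rot': array([ 1.23576922e-01,  9.92334723e-01, -2.35481240e-04, -6.97129449e-04]), 'wrist_force': array([-0.64702227,  0.47810469,  0.16677603]), 'torque': array([-0.04548163,  0.05073246,  0.00301267]), 'grip_width': 0.08573630899324201})
```

View pics/wrist1.png

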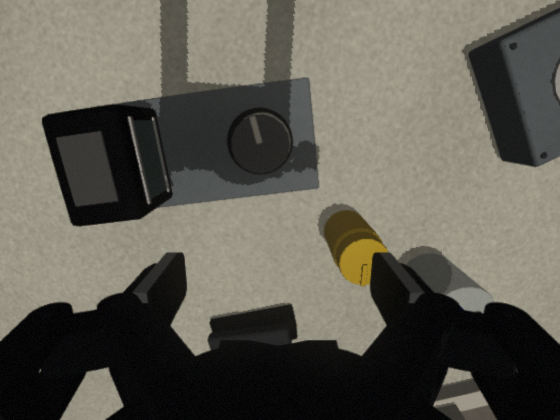

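```bash
python3 - <<'E'
from h import *
c=load('wrist1'); im=cv2.imread('pics/wrist1.png')[90:200,30:330]
im=np.clip(im.astype(float)*2.2,0,255).astype(np.uint8)
cv2.imwrite('pics/w1z.png',cv2.resize(im[:,170:],None,fx=5,fy=5,interpolation=cv2.INTER_CUBIC))
E
```

```text
(no output)
```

View pics/w1z.png

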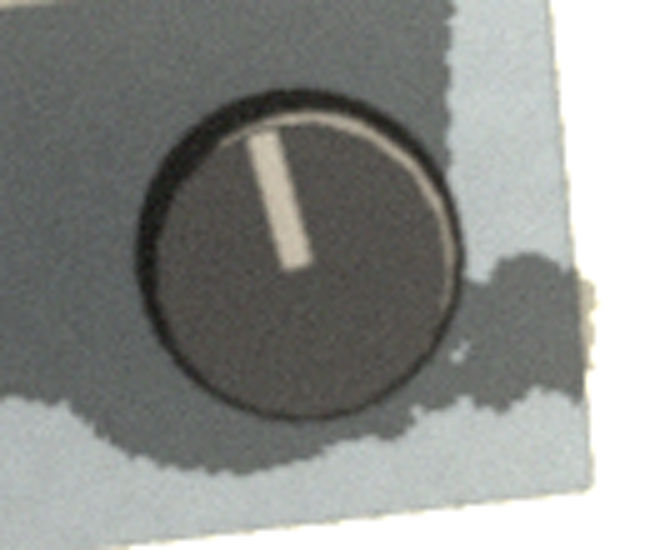

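```bash
python3 - <<'E'
from h import *
c=load('wrist1'); Z=lambda x,y:[200+x/5,90+y/5]
a=lambda v:np.degrees(np.arctan2(v[1],v[0]))
L=onz(c,[Z(301,270),Z(157,270),Z(445,270),Z(301,122),Z(301,418)],.09);print(L.round(4))
r=onz(c,[Z(297,270),Z(262,134)],.091); print('rib',a(r[1]-r[0]))
R=onz(c,[Z(300,255),Z(137,255),Z(463,255)],.008);print('rest',R.round(4))
p=onz(c,[[318,187],[165,206]],.008); print('plate',p,a(p[1]-p[0]))
p=onz(c,[[309,78],[318,187]],.008); print('end',p,p.mean(0),a(p[0]-p[1]))
t,Rm,_=tool(); print('tool dcm',Rm.T@(np.array([L[0,0],L[0,1],.082+.155])-t)*100)
d=onz(c,[[556,85]],.06);print(d)
E
```

```text
[[ 0.5206 -0.1373  0.09  ]
 [ 0.5146 -0.1607  0.09  ]
 [ 0.5265 -0.114   0.09  ]
 [ 0.4975 -0.1311  0.09  ]
 [ 0.5447 -0.1438  0.09  ]]
rib 179.61103987862117
rest [[ 0.5216 -0.1426  0.008 ]
 [ 0.5128 -0.1772  0.008 ]
 [ 0.5304 -0.1081  0.008 ]]
plate [[ 0.58728056 -0.09215596  0.008     ]
 [ 0.56558677 -0.26863425  0.008     ]] -97.00798997847693
end [[ 0.47146179 -0.07618234  0.008     ]
 [ 0.58728056 -0.09215596  0.008     ]] [ 0.52937117 -0.08416915  0.008     ] 172.14736013321718
tool dcm [ 4.71672408 -1.67882399 14.69625244]
[[0.53477242 0.14028479 0.06      ]]
```

The wrist view shows the lid centre at about (260,144). The measured lid is 48 mm across and centred on the rest. Its rib points along 180° and the reader lies along -97°, so the jar needs about 83° counter-clockwise. I'll pre-turn the wrist while moving above the jar.

Emit:
arm_command --pt "1 -0.4 1 8 1" --pt "2 -0.8 2 16 1" --pt "3 -1.2 3 24 1" --pt "4 -1.5 4 32 1" --pt "4.7 -1.7 5 40 1" --pt "4.7 -1.7 6 48 1" --pt "4.7 -1.7 7 56 1" --pt "4.7 -1.7 8 64 1" --pt "4.7 -1.7 8 72 1" --pt "4.7 -1.7 8 80 1"

```text
clock: 3.1
tcp_pos: [0.52, -0.1356, 0.3036]
eef_rot: [0.734, 0.679, -0.001, -0.001]
wrist_force: [0.0, -0.6, -0.1]
grip_width: 0.0855
```

```bash
python3 - <<'E'
from h import *
c=snap('wrist','wrist2'); t,Rm,s=tool(); print(t,s['joints'][5])
print(Rm.T@(np.array([.5206,-.1373,.243])-t)*100)
E
```

```text
[ 0.52017355 -0.13570425  0.30398342] -0.26448061085118396
[-0.15551141  0.06636839  6.09823492]
```

View pics/wrist2.png

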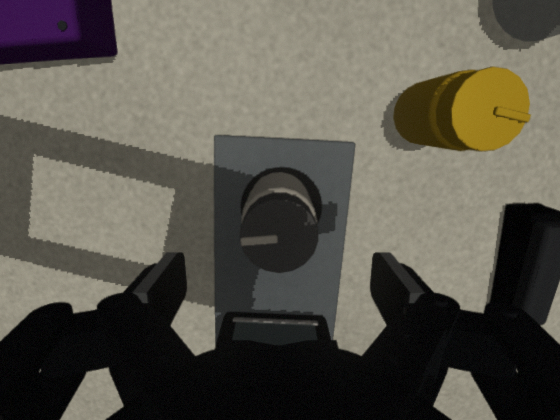

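```bash
python3 - <<'E'
from h import *
c=load('wrist2');a=lambda v:np.degrees(np.arctan2(v[1],v[0]))
L=onz(c,[[280,233],[241,233],[319,233],[280,272]],.09);print(L.round(4))
r=onz(c,[[277,239],[242,241]],.091); print('rib',a(r[1]-r[0]))
p=onz(c,[[214,136],[354,143],[216,285],[341,285]],.008); print(p.round(4),a(p[2]-p[0]),a(p[3]-p[1]))
E
```

```text
[[ 0.521  -0.1376  0.09  ]
 [ 0.4966 -0.1357  0.09  ]
 [ 0.5454 -0.1394  0.09  ]
 [ 0.519  -0.1644  0.09  ]]
rib 179.175490177243
[[ 0.4705 -0.0775  0.008 ]
 [ 0.5874 -0.0922  0.008 ]
 [ 0.4543 -0.2156  0.008 ]
 [ 0.5734 -0.2247  0.008 ]] -96.69333189613376 -96.03352683136815
```

Both views agree, so the turn is about 84°. Descending.

Emit:
arm_command --pt "-0.1 0 2 0 1" --pt "-0.1 0.1 4 0 1" --pt "-0.1 0.1 5.2 0 1" --pt "-0.1 0.1 6 0 1" --pt "-0.1 0.1 6 0 1" --pt "-0.1 0.1 6 0 0.4" --pt "-0.1 0.1 6 0 0.3" --pt "-0.1 0.1 6 0 0.3" --pt "-0.1 0.1 6 0 0.3" --pt "-0.1 0.1 6 0 0.3" --newtons 25

```text
clock: 4.15
tcp_pos: [0.5211, -0.137, 0.2453]
eef_rot: [0.737, 0.676, -0.001, -0.0]
wrist_force: [-4.6, 0.4, 7.2]
grip_width: 0.0473
```

Emit:
arm_command --pt "0 0 0 -8 0.3" --pt "0 0 0 -16 0.3" --pt "0 0 0 -24 0.3" --pt "0 0 0 -32 0.3" --pt "0 0 0 -40 0.3" --pt "0 0 0 -48 0.3" --pt "0 0 0 -56 0.3" --pt "0 0 0 -64 0.3" --pt "0 0 0 -72 0.3" --pt "0 0 0 -78 0.3"

```text
clock: 5.15
tcp_pos: [0.5211, -0.1371, 0.2456]
eef_rot: [0.144, 0.99, -0.0, -0.001]
wrist_force: [-0.3, 0.4, -2.0]
grip_width: 0.0472
```

```bash
python3 - <<'E'
from h import *
t,Rm,s=tool(); print(t,s['joints'][5],np.degrees(np.arctan2(Rm[1,1],Rm[0,1])),s['wrist_force'],s['torque'])
E
```

```text
[ 0.52110315 -0.13710497  0.24557091] -1.6329319434807588 73.39548830146826 [-0.3262837   0.35005375 -1.98592481] [-0.01104394 -0.05951782 -0.00647457]
```

Emit:
arm_command --pt "0 0 0 -6 0.3" --pt "0 0 0 -6 0.3" --pt "0 0 0 -6 0.3"

```text
clock: 5.45
tcp_pos: [0.5212, -0.1372, 0.2457]
eef_rot: [0.094, 0.996, -0.0, -0.001]
wrist_force: [-0.8, 0.7, -1.6]
grip_width: 0.0472
```

Emit:
arm_command --pt "0 0 0 0 1" --pt "0 0 0 0 1" --pt "0 0 0 0 1" --pt "0 0 -3 0 1" --pt "0 0 -6 0 1" --pt "0 0 -8 0 1" --pt "0 0 -9 0 1" --pt "0 0 -9 0 1"

```text
clock: 6.25
tcp_pos: [0.5218, -0.1373, 0.3374]
eef_rot: [0.094, 0.996, -0.001, 0.001]
wrist_force: [-0.4, 0.3, 0.5]
grip_width: 0.0853
```

```bash
python3 - <<'E'
from h import *
for n in ['wrist','scene','side']: snap(n,n+'3')
t,Rm,s=tool(); print(t,s['joints'][5],np.degrees(np.arctan2(Rm[1,1],Rm[0,1])),s['wrist_force'])
a=[cv2.imread('pics/scene3.png')[100:310,180:380],cv2.imread('pics/side3.png')[100:310,200:400]]
cv2.imwrite('pics/b3.png',cv2.resize(np.hstack(a),None,fx=2,fy=2))
E
```

```text
[ 0.5207794  -0.13696876  0.33409362] -1.7343486693158952 79.19902854410226 [-0.05179808  0.93596777  0.28627031]
```

View pics/wrist3.png

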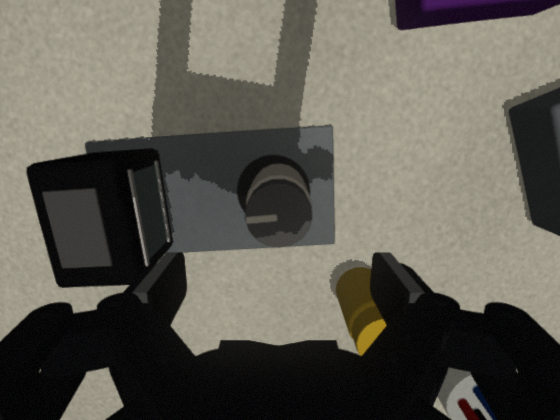

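View pics/b3.png

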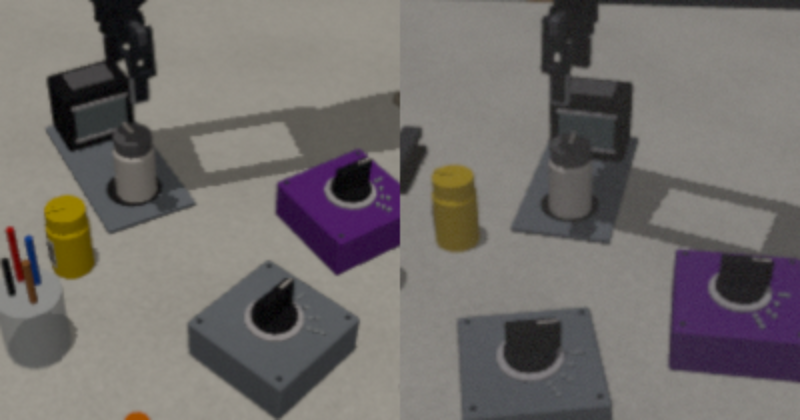

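```bash
python3 - <<'E'
from h import *
c=load('wrist3');a=lambda v:np.degrees(np.arctan2(v[1],v[0]))
print(onz(c,[[279,213],[246,213],[312,213],[279,246]],.09).round(4))
r=onz(c,[[277,218],[247,219.5]],.091); print('rib',a(r[1]-r[0]))
p=onz(c,[[335,242],[190,250],[332,125],[150,136]],.008); print(p.round(4),a(p[1]-p[0]),a(p[3]-p[2]))
E
```

```text
[[ 0.5209 -0.1373  0.09  ]
 [ 0.5164 -0.1609  0.09  ]
 [ 0.5253 -0.1137  0.09  ]
 [ 0.5463 -0.1421  0.09  ]]
rib -97.74438981791334
[[ 0.5865 -0.0906  0.008 ]
 [ 0.5673 -0.2404  0.008 ]
 [ 0.4699 -0.077   0.008 ]
 [ 0.4473 -0.2478  0.008 ]] -97.31734235284978 -97.55567168620342
```

Emit:
arm_command --pt "-0.2 4 -1 -4 1" --pt "-0.5 8 -2 -8 1" --pt "-0.8 12 -2 -12 1" --pt "-1 16 -2 -16 1" --pt "-1.2 20 -2 -20 1" --pt "-1.4 24 -2 -20 1" --pt "-1.6 28 -2 -20 1" --pt "-1.8 31 -2 -20 1" --pt "-1.8 32.6 -2 -20 1" --pt "-1.8 32.6 -2 -20 1"

```text
clock: 7.4
tcp_pos: [0.5993, 0.1815, 0.3523]
eef_rot: [-0.081, 0.997, 0.0, -0.003]
wrist_force: [0.0, -0.6, -0.1]
grip_width: 0.0855
```

```bash
python3 - <<'E'
from h import *
c=snap('wrist','wrist4')
t,Rm,s=tool(); print(t,s['joints'][5],np.degrees(np.arctan2(Rm[1,1],Rm[0,1])),s['wrist_force'])
E
```

```text
[0.59930637 0.18010152 0.35259531] -1.5229279433846874 99.2747946636248 [ 0.07218876 -0.04846875 -0.61723991]
```

View pics/wrist4.png

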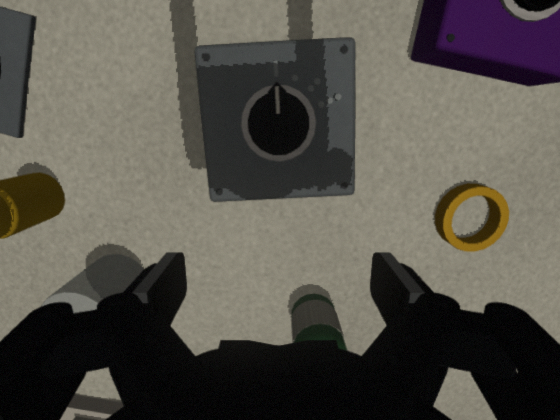

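The rib now lies along -97.7° against the plate's -97.4°, and the jar is still centred. The dial is at about (279,122), with its pointer towards the top of the picture.

```bash
python3 - <<'E'
from h import *
im=cv2.imread('pics/wrist4.png')[30:210,185:365]
im=np.clip(im.astype(float)*2.5,0,255).astype(np.uint8)
cv2.imwrite('pics/w4z.png',cv2.resize(im,None,fx=3.3333,fy=3.3333,interpolation=cv2.INTER_CUBIC))
E
```

```text
(no output)
```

View pics/w4z.png

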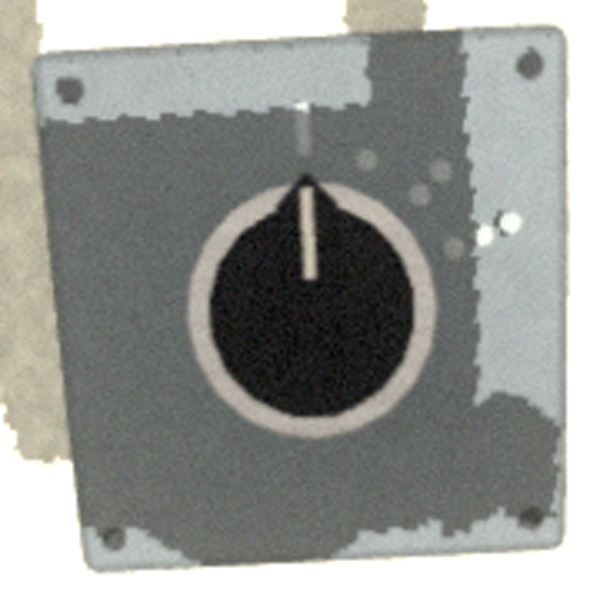

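```bash
python3 - <<'E'
from h import *
c=load('wrist4'); Z=lambda x,y:[185+x*.3,30+y*.3]
a=lambda v:np.degrees(np.arctan2(v[1],v[0]))
S=onz(c,[Z(70,90),Z(530,65),Z(530,517),Z(113,538)],.055); print(S.round(4),S.mean(0),a(S[0]-S[3]),a(S[1]-S[2]))
print('ring',onz(c,[Z(312,310),Z(188,310),Z(437,310)],.056).round(4))
P=onz(c,[Z(309,278),Z(307,188)],.097); print('ptr',P.round(4),a(P[1]-P[0]))
M=onz(c,[Z(303,105),Z(304,155)],.056);print('mark',M.round(4))
D=S.mean(0)
t,Rm,_=tool(); print(np.array(Rm.T@(np.array([D[0],D[1],.24])-t)*100).round(2), a(Rm[:,1]))
E
```

```text
[[0.492  0.105  0.055 ]
 [0.4686 0.2127 0.055 ]
 [0.5762 0.2359 0.055 ]
 [0.5996 0.1284 0.055 ]] [0.53409454 0.17052638 0.055     ] -167.76488519725208 -167.8258533399079
ring [[0.5335 0.1707 0.056 ]
 [0.5385 0.1402 0.056 ]
 [0.5284 0.2015 0.056 ]]
ptr [[0.5273 0.1689 0.097 ]
 [0.5096 0.1656 0.097 ]] -169.32202632411835
mark [[0.4867 0.1608 0.056 ]
 [0.4979 0.1629 0.056 ]]
[ 6.53  0.1  11.29] 99.2747946636248
```

Emit:
arm_command --pt "3 0 0 -1 1" --pt "5.5 0.1 2 -3 1" --pt "6.5 0.1 5 -3 1" --pt "6.5 0.1 8 -3 1" --pt "6.5 0.1 10 -3 1" --pt "6.5 0.1 11.1 -3 1" --pt "6.5 0.1 11.1 -3 1" --pt "6.5 0.1 11.1 -3 1"

```text
clock: 8.25
tcp_pos: [0.5348, 0.17, 0.2427]
eef_rot: [-0.107, 0.994, 0.0, -0.002]
wrist_force: [-0.0, 0.1, -0.0]
grip_width: 0.0855
```

```bash
python3 - <<'E'
from h import *
snap('wrist','wrist5'); snap('side','side5')
t,Rm,s=tool(); a=lambda v:np.degrees(np.arctan2(v[1],v[0])); print(t,a(Rm[:,1]),np.array(Rm.T@(np.array([.534,.1705,.241])-t)*100).round(2))
cv2.imwrite('pics/s5z.png',cv2.resize(cv2.imread('pics/side5.png')[150:350,200:400],None,fx=3,fy=3))
E
```

```text
[0.5352621  0.17042712 0.24358983] 102.25429634515622 [0.12 0.03 0.26]
```

View pics/wrist5.png

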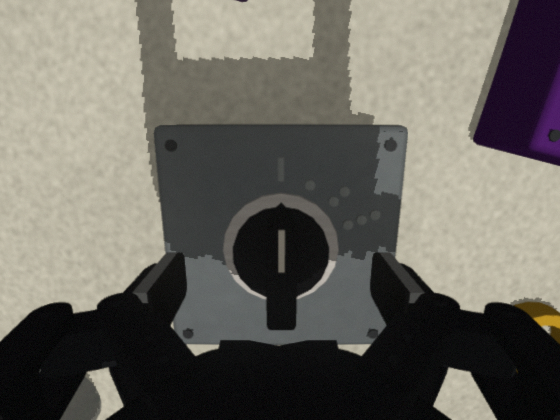

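View pics/s5z.png

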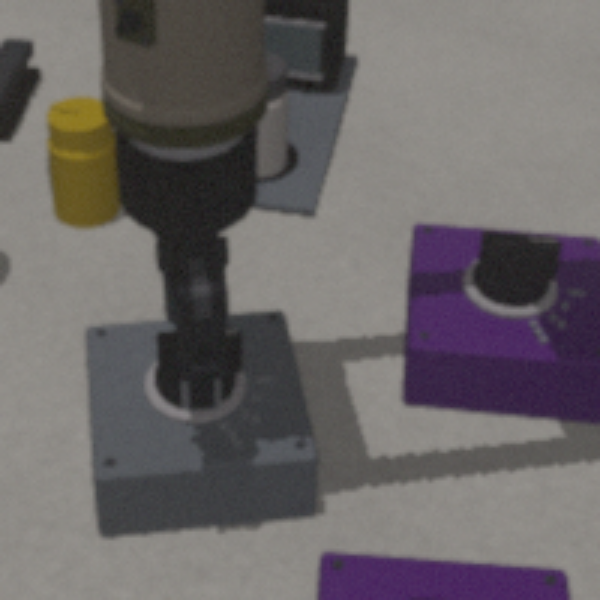

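The bar is centred between the pads in the wrist view, at about (281,270). Closing.

Emit:
arm_command --pt "0.1 0 0.2 0 0.3" --pt "0.1 0 0.2 0 0" --pt "0.1 0 0.2 0 0" --pt "0.1 0 0.2 0 0" --pt "0.1 0 0.2 0 0" --pt "0.1 0 0.2 0 0" --pt "0.1 0 0.2 0 0" --newtons 40

```text
clock: 9.05
tcp_pos: [0.5342, 0.1707, 0.2418]
eef_rot: [-0.107, 0.994, 0.001, -0.001]
wrist_force: [-2.2, 4.9, 2.9]
grip_width: 0.0125
```

Emit:
arm_command --pt "0 0 0 7 0" --pt "0 0 0 14 0" --pt "0 0 0 21 0" --pt "0 0 0 28 0" --pt "0 0 0 35 0" --pt "0 0 0 42 0" --pt "0 0 0 49 0" --pt "0 0 0 56 0" --pt "0 0 0 63 0" --pt "0 0 0 69 0"

```text
clock: 10.05
tcp_pos: [0.5341, 0.1709, 0.2419]
eef_rot: [0.477, 0.879, -0.0, -0.002]
wrist_force: [-1.4, 2.3, 2.2]
grip_width: 0.0126
```

Emit:
arm_command --pt "0 0 0 0 0" --pt "0 0 0 0 0" --pt "0 0 0 0 0"

```text
clock: 10.35
tcp_pos: [0.5341, 0.1709, 0.2418]
eef_rot: [0.476, 0.879, -0.0, -0.002]
wrist_force: [-1.1, 1.7, 1.3]
grip_width: 0.0127
```

```bash
python3 - <<'E'
from h import *
for n in ['wrist','scene','side']: snap(n,n+'6')
t,Rm,s=tool(); a=lambda v:np.degrees(np.arctan2(v[1],v[0])); print(t,a(Rm[:,1]),s['wrist_force'],s['torque'],s['grip_width'])
w=cv2.imread('pics/wrist6.png'); w=np.clip(w*1.8,0,255).astype(np.uint8); cv2.imwrite('pics/w6b.png',w)
A=[cv2.imread('pics/scene6.png')[100:310,180:380],cv2.imread('pics/side6.png')[100:310,200:400]]
cv2.imwrite('pics/b6.png',cv2.resize(np.hstack(A),None,fx=2,fy=2))
E
```

```text
[0.53408043 0.17094846 0.24183082] 33.078856059124 [-0.42839933  2.29299646  1.12456754] [0.33563363 0.22458677 0.1655581 ] 0.012288993132611717
```

View pics/w6b.png

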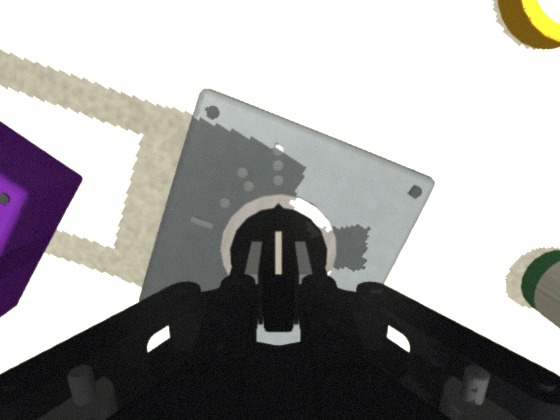

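View pics/b6.png

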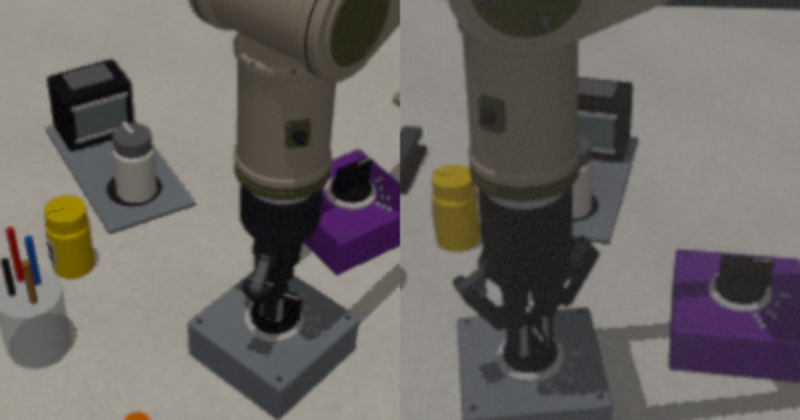

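The wrist view shows the pointer line (278,240) in line with the three studs (278,147–181). The tool turned 69° and feels 0.17 N m of spring torque, and the jar is undisturbed. Handing in.

```bash
python3 - <<'E'
from h import *
print(robot.hand_in()); s=monitor.get_state(); print(s['clock'],s['eef_rot'],s['grip_width'])
E
```

```text
the job is handed in; nothing more can be done
None
the job is handed in; nothing more can be done
```

The jar's bar code is turned to the reader and the dial is held at its third click. I handed the job in at about 10.5 s, and it reports no verdict.

- **Jar:** I gripped it by the lid, turned it 84° counter-clockwise on its rest, let go and backed off. The wrist picture afterwards showed the lid's rib along -97.7° and the reader along about -97.4°. The lid centre was where it had been at the start.
- **Dial:** I gripped the bar with 40 N and turned it about 69° (1.2 rad) clockwise. The last wrist picture showed the pointer in line with the three studs. The tool felt 0.17 N m of spring torque and the fingers stood 12.3 mm apart on the bar.
- **Other goods:** I touched none of them, and those in the last pictures had not shifted. I did not measure their positions again.
- **Disagreement:** My first rough reading of the rib from the fixed cameras was about 8° off (-171.5°). I used the two wrist views instead, which agreed at about 179–180°.

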